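# Clamp a packed flask in the spring press

## Task

Set the packed brass flask in the round nest of the press's pulled-out slide and push the slide fully home under the press. Then turn the handwheel clockwise until the pressure plate just meets the flask, and from there half a turn more and no further, which brings the red ring on the spring plunger to the lip of its housing; leave the flask clamped, and the pot, bottle and dish where they stand.

Things in the scene. Friction and masses are not known exactly. Their poses are not given: they have to be found in the camera images.
- press: blue-green bench press fixed to the desk. Origin on the ram axis at desk height, z up; its -x side is the open loading side, facing the robot. Bed 160 mm wide, from x = -165 to +55, its slideway rails 20 mm high. Columns (20 mm, 30 at the foot) at x = 0, y = +-66
- press_home (a point): fixed point on the ram axis, 20 mm above the desk: centre of the flask's underside when the slide is fully home
- flask: round brass flask, diameter 64 mm, 0.55 kg, loose, upright; origin at the centre of its underside. Lower half 23.5 mm high, upper half 22.5 mm; the pink packing holds them apart by an amount that differs from flask to flask (whole height 47 to 54.5 mm); the halves do not shift when gripped or pressed
- handwheel (a joint): handwheel angle about its upright axis, rad, growing clockwise seen from above; starts between 0 and 0.6. One turn (6.28) lowers the ram by 20 mm; the wheel keeps its height. It turns stiffly (about 0.42 N m, 0.74 once the plate bears on the flask) and stays where it is left
- wheel_center (a point): on the handwheel's axis at the height of its rim's centre (216 mm above the desk). Rim: round black ring, mean radius 60 mm, 13.6 mm thick; hub radius 17; three round steel spokes (10 mm), 120 degrees apart, dip from rim to hub; free below the rim down to 190 mm above the desk
- wheel_mark (a point): centre of the rim at the white mark, which sits at the end of one of the three spokes
- paste_pot: white screw-lid pot, diameter 68, 43 mm tall, loose bystander; origin under its centre
- dropper_bottle: brown dropper bottle, 33 mm, 102 mm tall, loose bystander; origin under its centre
- silicone_dish: pink mixing dish, 54 mm, 22 mm tall, loose bystander; origin under its centre
- press_bridge (a point): on the ram axis at the top of the bridge, the beam across the columns: x +-22, y +-85 mm, from 144 to 176 mm above the desk; column nuts and the boss (radius 23) reach 190
- shuttle (a joint): the slide of the press, m: 0 = fully home against its stop under the ram, 0.13 = pulled right out to the press's -x side; it starts out, between 0.115 and 0.13, and needs about 2 N to move
- shuttle_nest (a point): middle of the slide's round nest, on its floor, 20 mm above the desk: a raised steel ring, 3.7 mm high, 69.6 mm across inside, for the 64 mm flask; it lies under the ram when the slide is home
- shuttle_knob (a point): top of the slide's black pull knob, 55 mm above the desk, 120 mm from the nest towards the press's -x; knob diameter 23 at the top 15 mm, neck 14 mm below
- ram: the ram with all that hangs on it; origin at the centre of the lower lip of its spring housing (radius 18), z up. Below it a 22 mm spring plunger with a red ring carries the steel pressure plate (diameter 56), whose underside hangs 28 mm below the lip. At wheel angle 0 the plate is 58 mm above the nest floor. The spring starts to give at 100 N and adds 1.5 N a mm, over 18 mm
Mind the look-alikes: they are no part of the job. There is more than one size of the flask; the job needs the middle-sized.

How it is judged:
By the outcome, as a careful person would: the job done as asked, in the order asked, and still so for the second after the job is handed in, with the robot touching nothing.
It also fails if it takes over 72 s, if anything falls off the work surface, if the arm or the gripper's body presses on something with over 40 N, if the wrist force passes 120 N, or if a joint passes its speed limit or range.

## Robot

A 6-joint arm with a two-finger parallel gripper is mounted at the origin on a cart in front of the work surface, level with it; the furniture and walls round the work are solid. World frame = base frame: x ahead of the robot, y to its left, z up, the work surface at z = 0. Lengths are in m, angles in degrees, forces in N, time in s.
With the tool pointing down it reaches from about 0.4 to 0.825 m from the base axis. Payload 7 kg.
Tool frame: the origin (TCP) lies on the centre line of the jaws, within the pads' length; the fingertips stand 19 mm ahead of it and the grasp point (between the pads) is the TCP (r.tips_ahead is the distance from the TCP to the fingertips, in m); z points along the fingers, y is the line along which they close (so a half turn about z gives the same grasp; the last joint's range is limited). The gripper opens to 88 mm and grips with 3 to 60 N. Pads are 19 mm wide; open, the fingers measure 130 mm over their backs; the gripper's body (78 mm by 193 mm) begins 47 mm behind the grasp point.
Start: joints at [-54.654, 20.546, 0.682, 0, -70.136, -16.507], TCP at [0.218, -0.639, 0.246] pointing down, gripper open.
Joint ranges: [-176.03, 176.03], [-82.01, 121.73], [-58.28, 71.71], [-173.87, 95.51], [-174.79, -0.11], [-173.66, 173.66]. Speed limits (degrees/s): [136.94, 136.94, 172.46, 180, 180, 180].

## Interface

Orientations are given as [roll, pitch, yaw] about the fixed x, y, z axes, in that order (R = Rz(yaw) Ry(pitch) Rx(roll)).
In Python, from plant import r, viewer, close_job gives the robot as it stands. The module is installed in compiled form; this text tells all that it offers.
- The arm moves only by the tool arm_command, never from a script. Its arguments are lists of equal length, an entry for each row: "travel": the shift along the world's x, y, z scaled (see below), a list of three; "delta_rot": the turn, a rotation vector about the world's x, y, z scaled (see below), a list of three. In form: {"travel": [[dx, dy, dz], ...], "delta_rot": [[rx, ry, rz], ...]}. A call has 1 to 20 rows; each row is the pose to reach, as a shift and turn from the pose commanded when the call began; what a row does not reach only later rows make up. The controller multiplies each number of a shift by 0.5 m and each number of a turn by 90 degrees. A row lasts 1/8 s, in which the tool goes at most 62.5 mm and 10.7 degrees, less where a joint would pass 70% of its speed; a pose out of reach is approached as far as the arm can. A call with a number of a shift or a turn outside -1 to 1 is refused whole. A call with a gripper value outside its range is refused whole. "grip" is the opening, from 0 (shut) to 1 (fully open), set as the call begins (left out, the last holds). The fingers move at their own pace and stop on an object; "newtons" is the grip in N (left out, the last holds). Time passes only in rows, so rows that repeat a pose let the fingers close. It gives the time, the measured TCP pose, the force, the opening and the grip force at its end, in the units of the state.
- r.get_state(): the state, without advancing time (a new reading comes with each control period).
- viewer.capture(name): name is "side" or "top"; returns a dict with "img" (384x512x3 uint8, red, green, blue), "camera_matrix" (3x3 intrinsics, pixels), "R" (3x3) and "t" (3): a world point X has camera coordinates R X + t. Camera axes: x right, y down, z forward; pixel columns grow to the right and rows downward; lengths in m; the calibration is good to about 2 mm. A picture is of the moment at which its call begins. There is no depth.
- close_job(): hands the job in; it is judged then, once.
The state is a dict: "time_s": time; "joints": joint angles; "qd": joint speeds; "joint_torque": joint torques, N m; "tcp_pos": TCP position; "eef_rot": TCP orientation; "contact_force": force on the tool from outside, world axes, zero at the start; "moment": the same for the moment, N m; "gripper_width": finger opening in m; "gripper_force": force on a finger pad.
Only numpy, scipy, OpenCV 4.12 (cv2) and the standard library are available. Lean on these libraries where they do the work, as an engineer would, in place of code of your own. Each camera call takes 0.05 s, during which the arm holds its last target. There are 200 camera calls.

## Working session

There is one attempt and no reset: what is moved stays moved. The work goes in short steps, Python scripts to look and compute and a tool call to move; the robot and the scene stay as the last step left them, time stands still between calls to the robot, and variables do not carry over. Pictures are saved under pics/ and viewed, at most 10 in all, crops included, and the job is handed in when it is done.

Besides the shell and the picture viewer there is one more tool, called after "Call:" by a JSON object that holds its "name" and its "arguments". arm_command: Moves the arm, as the interface text tells. Shifts and turns lie within -1 to 1; 1 stands for 0.5 m of shift or 90 degrees of turn. Its arguments: {"type":"object","properties":{"travel":{"type":"array"},"delta_rot":{"type":"array"},"grip":{"type":"number"},"newtons":{"type":"number"}},"required":["travel","delta_rot"]}

```bash
mkdir -p pics; cat > h.py <<'E'
import numpy as np, cv2
from plant import r, viewer, close_job
def shot(cam,name):
    c=viewer.capture(cam); cv2.imwrite(f'pics/{name}.png',c['img'][:,:,::-1]); np.savez(f'pics/{name}.npz',**c); return c
def ray(c,u,v):
    K,R,t=c['camera_matrix'],c['R'],c['t']; d=R.T@np.linalg.inv(K)@np.array([u,v,1.]); return -R.T@t,d
def atz(c,u,v,z):
    o,d=ray(c,u,v); return o+d*(z-o[2])/d[2]
def proj(c,X):
    p=c['camera_matrix']@(c['R']@np.array(X,float)+c['t']); return p[:2]/p[2]
def load(n): return np.load(f'pics/{n}.npz')
E
python3 - <<'E'
from h import *
a=shot('top','t0');b=shot('side','s0')
for c in(a,b): print(c['camera_matrix'].round(1).tolist(),(-c['R'].T@c['t']).round(3),c['R'].round(2).tolist())
im=np.vstack([a['img'],b['img']])
print(r.get_state())
E
```

```text
[[352.9, 0.0, 257.7], [0.0, 352.9, 189.5], [0.0, 0.0, 1.0]] [0.244 0.023 0.928] [[-0.21, -0.98, 0.0], [-0.9, 0.19, -0.39], [0.38, -0.08, -0.92]]
[[387.1, 0.0, 257.4], [0.0, 387.1, 189.9], [0.0, 0.0, 1.0]] [0.354 0.725 0.503] [[-0.96, -0.29, 0.01], [-0.12, 0.36, -0.92], [0.27, -0.88, -0.38]]
{'time_s': 0.1, 'joints': array([-5.46559190e+01,  2.05874594e+01,  6.39173274e-01, -1.68947403e-02,
       -7.01362131e+01, -1.65057975e+01]), 'qd': array([ 0.03145296, -0.07451058,  0.092725  ,  0.16284406,  0.00032619,
        0.05561611]), 'joint_torque': array([-4.00059638e-03, -5.84163845e+01,  2.93751705e+01,  7.01570928e+00,
        1.01038237e-02, -5.39826624e-05]), 'tcp_pos': array([ 0.21778429, -0.63846991,  0.2447187 ]), 'eef_rot': array([ 1.79914470e+02, -8.78086352e-03, -1.61167462e+02]), 'contact_force': array([-0.17745594, -0.45592535,  0.24300191]), 'moment': array([ 0.00914282,  0.00417763, -0.01509786]), 'gripper_force': 0.0, 'gripper_width': 0.08755063884654592}
```

View pics/t0.png

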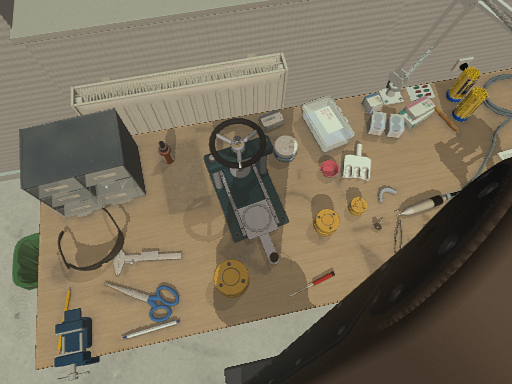

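View pics/s0.png

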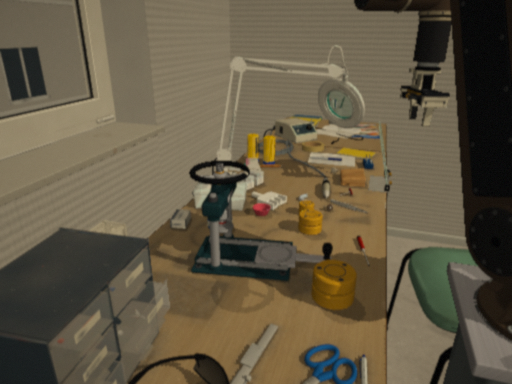

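The top view shows three brass flasks: large at (231,278), middle at (326,221) and small at (358,205). The slide's nest is at (258,217), its knob at (274,257) and the wheel at (238,143). The side view has the middle flask at about (311,222). Next I'll enlarge both.

```bash
python3 - <<'E'
from h import *
a=load('t0')['img'];b=load('s0')['img']
def crop(im,x,y,w,h,s,n): cv2.imwrite(f'pics/{n}.png',cv2.resize(im[y:y+h,x:x+w,::-1],None,fx=s,fy=s,interpolation=cv2.INTER_CUBIC))
crop(a,180,100,200,150,4,'t0c'); crop(b,180,150,200,150,4,'s0c')
E
```

```text
(no output)
```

View pics/t0c.png

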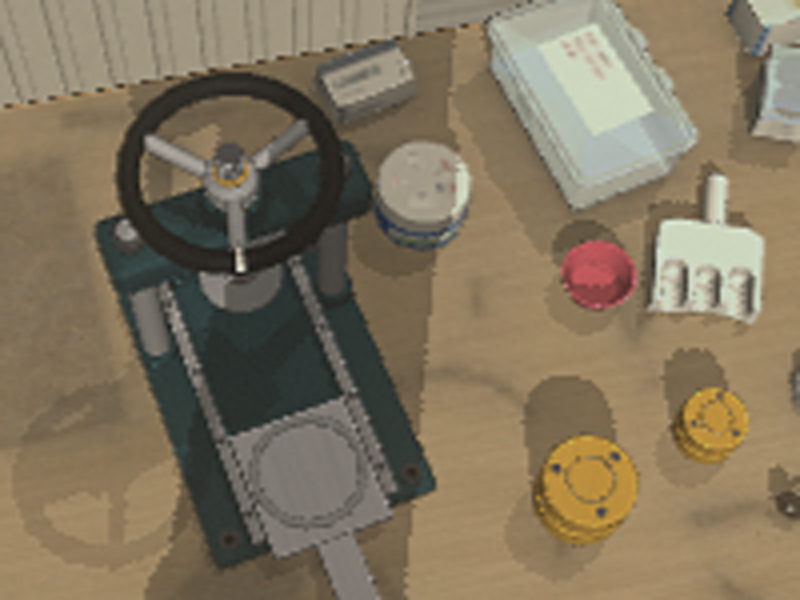

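View pics/s0c.png

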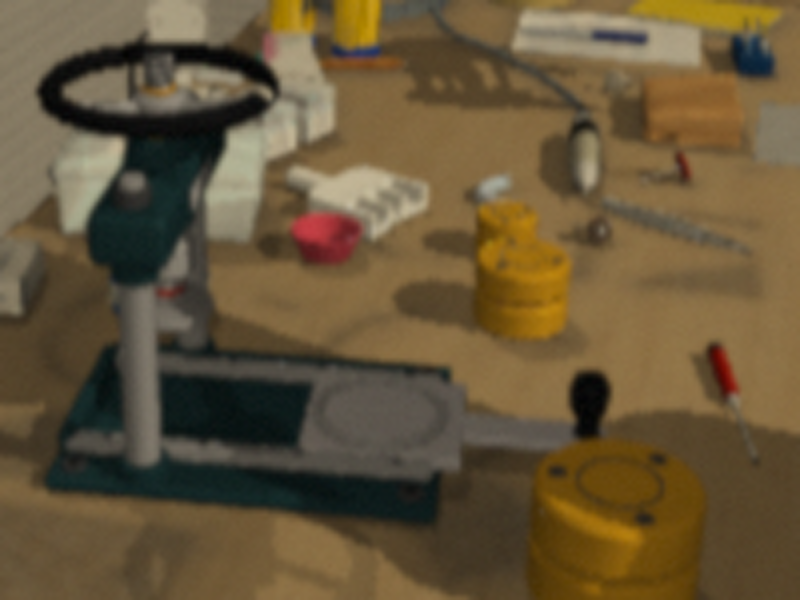

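The top crop puts the wheel centre at about crop (231,172), the white mark at (240,262), the nest at (306,472) and the middle flask's lid at (589,476). In the side crop the middle flask's lid is at (523,259), its base front at (523,338), the nest at (382,413) and the wheel at (159,89). The flask's pink packing gap is at about y=300.

```bash
python3 - <<'E'
from h import *
a=load('t0');b=load('s0')
T=lambda u,v:((u+.5)/4-.5+180,(v+.5)/4-.5+100)
S=lambda u,v:((u+.5)/4-.5+180,(v+.5)/4-.5+150)
def tri(p,q):
    A=[];B=[]
    for c,uv in((a,p),(b,q)):
        o,d=ray(c,*uv); d/=np.linalg.norm(d);P=np.eye(3)-np.outer(d,d);A.append(P);B.append(P@o)
    X=np.linalg.lstsq(np.vstack(A),np.hstack(B),rcond=None)[0]
    return X.round(4),(proj(a,X)-p).round(1),(proj(b,X)-q).round(1)
print('lid',tri(T(589,476),S(523,259)),atz(a,*T(589,476),.05))
print('lid diam',np.linalg.norm(atz(a,*T(541,476),.05)-atz(a,*T(637,476),.05)))
print('nest',tri(T(306,472),S(382,413)),atz(a,*T(306,472),.022),atz(b,*S(382,413),.022))
print('wheel',tri(T(231,172),S(159,89)),atz(a,*T(231,172),.216),atz(b,*S(159,89),.216))
print('mark',atz(a,*T(240,262),.222))
print('knob',atz(a,274,257,.05),tri((274,257),S(590,385)))
# bed corners at z~.02
for uv in((97,225),(218,565),(435,488)):print(atz(a,*T(*uv),.012))
E
```

```text
lid (array([ 0.4912, -0.2153,  0.0445]), array([0.1, 0.4]), array([-0.4, -0.1])) [ 0.49075138 -0.21385053  0.05      ]
lid diam 0.06268955311141088
nest (array([ 0.541 , -0.0355,  0.0203]), array([0., 0.]), array([-0., -0.])) [ 0.54052979 -0.03538315  0.022     ] [ 0.54017638 -0.03270537  0.022     ]
wheel (array([ 0.667 , -0.0176,  0.2139]), array([-0.1, -0.2]), array([0.2, 0.1])) [ 0.66514913 -0.01749357  0.216     ] [ 0.66529992 -0.01257726  0.216     ]
mark [ 0.60352335 -0.01144002  0.222     ]
knob [ 0.42091727 -0.05622334  0.05      ] (array([ 0.4229, -0.0565,  0.0478]), array([-0.1, -0.6]), array([0.6, 0.2]))
[0.76200735 0.07538043 0.012     ]
[0.49227293 0.03436345 0.012     ]
[ 0.51466462 -0.11939958  0.012     ]
```

```bash
cat >> h.py <<'E'
from scipy.optimize import minimize
def cyl(c,x,y,h,rad,z0=0,n=60):
    t=np.linspace(0,2*np.pi,n); P=[proj(c,(x+rad*np.cos(k),y+rad*np.sin(k),z)) for k in t for z in(z0,z0+h)]
    return cv2.convexHull(np.array(P,np.float32))[:,0]
def fitcyl(c,mask,x0,rad,hs,z0=0):
    S=8; ys,xs=np.nonzero(mask); u0,v0=xs.min()-6,ys.min()-6; w,h_=xs.max()+7-u0,ys.max()+7-v0
    M=mask[v0:v0+h_,u0:u0+w].astype(float)
    def cost(p,h):
        q=((cyl(c,p[0],p[1],h,rad,z0)-[u0,v0]+.5)*S*16).astype(np.int32)
        im=np.zeros((h_*S,w*S),np.uint8); cv2.fillPoly(im,[q],1,shift=4)
        return np.abs(cv2.resize(im.astype(np.float32),(w,h_),interpolation=cv2.INTER_AREA)-M).sum()
    out=[]
    for h in hs:
        m=minimize(cost,x0,args=(h,),method='Nelder-Mead',options=dict(initial_simplex=np.array([x0,np.add(x0,[.006,0]),np.add(x0,[0,.006])]),xatol=1e-5)); out.append((h,m.x.round(4),round(m.fun,1)))
    return out
def brass(c,box):
    hsv=cv2.cvtColor(c['img'],cv2.COLOR_RGB2HSV); m=((hsv[...,0]>15)&(hsv[...,0]<28)&(hsv[...,1]>165)&(hsv[...,2]>70))
    k=np.zeros_like(m); x,y,w,h=box; k[y:y+h,x:x+w]=1; m=(m&k).astype(np.uint8)
    n,l,s,_=cv2.connectedComponentsWithStats(m); m=(l==1+s[1:,4].argmax()).astype(np.uint8)
    return cv2.morphologyEx(m,cv2.MORPH_CLOSE,np.ones((3,3),np.uint8))
E
python3 - <<'E'
from h import *
a=load('t0');b=load('s0')
m=brass(a,(308,200,38,42));print(m.sum(),cv2.boundingRect(m))
for o in fitcyl(a,m,(.490,-.214),.032,(.045,.047,.049,.051,.053,.055)):print(o)
print('small',atz(a,357.5,205,.03)); print('large',atz(a,231,277,.07))
print('dish',atz(a,329,169,.015),'pot',atz(a,285,146,.043))
print('deskback',atz(a,300,108,0),atz(a,140,133,0)); 
for z in(-.1,0,.1,.2):print('rad',z,atz(a,240,85,z),atz(a,280,60,z))
E
```

```text
481 (316, 209, 23, 27)
(0.045, array([ 0.4903, -0.2156]), np.float64(94.6))
(0.047, array([ 0.4905, -0.2148]), np.float64(103.4))
(0.049, array([ 0.4901, -0.2149]), np.float64(110.9))
(0.051, array([ 0.4898, -0.2141]), np.float64(118.7))
(0.053, array([ 0.4882, -0.2125]), np.float64(127.1))
(0.055, array([ 0.4894, -0.2151]), np.float64(134.8))
small [ 0.51670026 -0.31151652  0.03      ]
large [0.39115939 0.05685757 0.07      ]
dish [ 0.64392012 -0.27142193  0.015     ] pot [ 0.72850254 -0.15937687  0.043     ]
deskback [ 8.76555594e-01 -2.47222155e-01  1.11022302e-16] [8.87589569e-01 2.55945712e-01 1.11022302e-16]
rad -0.1 [ 1.08648697 -0.08896802 -0.1       ] [ 1.17027387 -0.25747703 -0.1       ]
rad 0 [ 1.00449657 -0.07804489  0.        ] [ 1.08013190e+00 -2.30159774e-01 -1.11022302e-16]
rad 0.1 [ 0.92250616 -0.06712176  0.1       ] [ 0.98998993 -0.20284252  0.1       ]
rad 0.2 [ 0.84051576 -0.05619862  0.2       ] [ 0.89984795 -0.17552526  0.2       ]
```

Call:
{"name": "arm_command", "arguments": {"travel": [[0.544,0.849,-0.292],[0.544,0.849,-0.292],[0.544,0.849,-0.292],[0.544,0.849,-0.292],[0.544,0.849,-0.292],[0.544,0.849,-0.292],[0.544,0.849,-0.292],[0.544,0.849,-0.292],[0.544,0.849,-0.292],[0.544,0.849,-0.292],[0.544,0.849,-0.292]], "delta_rot": [[0,0,0.467],[0,0,0.467],[0,0,0.467],[0,0,0.467],[0,0,0.467],[0,0,0.467],[0,0,0.467],[0,0,0.467],[0,0,0.467],[0,0,0.467],[0,0,0.467]], "grip": 1}}

```text
time_s: 1.48
tcp_pos: [0.4896, -0.2145, 0.0995]
eef_rot: [180.0, -0.0, -119.1]
contact_force: [-0.6, -0.0, 0.0]
gripper_width: 0.0877
gripper_force: 0.0
```

Call:
{"name": "arm_command", "arguments": {"travel": [[0,0,-0.08],[0,0,-0.14],[0,0,-0.14]], "delta_rot": [[0,0,0],[0,0,0],[0,0,0]]}}

```text
time_s: 1.85
tcp_pos: [0.4878, -0.2152, 0.0281]
eef_rot: [179.8, -0.1, -119.2]
contact_force: [0.5, -0.2, -0.1]
gripper_width: 0.0875
gripper_force: 0.0
```

Call:
{"name": "arm_command", "arguments": {"travel": [[0,0,0],[0,0,0],[0,0,0],[0,0,0],[0,0,0]], "delta_rot": [[0,0,0],[0,0,0],[0,0,0],[0,0,0],[0,0,0]], "grip": 0.6, "newtons": 8}}

```text
time_s: 2.48
tcp_pos: [0.4908, -0.2145, 0.0307]
eef_rot: [-179.9, 0.0, -119.1]
contact_force: [-0.1, -0.2, 7.3]
gripper_width: 0.0637
gripper_force: 8.0
```

Call:
{"name": "arm_command", "arguments": {"travel": [[0,0,0],[0,0,0],[0,0,0],[0,0,0],[0,0,0],[0,0,0],[0,0,0],[0,0,0],[0,0,0],[0,0,0],[0,0,0],[0,0,0],[0,0,0]], "delta_rot": [[0,0,0],[0,0,0],[0,0,0.11],[0,0,0.22],[0,0,0.33],[0,0,0.44],[0,0,0.55],[0,0,0.66],[0,0,0.77],[0,0,0.88],[0,0,0.96],[0,0,1.0],[0,0,1.0]], "grip": 1}}

```text
time_s: 4.1
tcp_pos: [0.4897, -0.2143, 0.0294]
eef_rot: [180.0, 0.0, -29.2]
contact_force: [-0.4, -0.1, -0.3]
gripper_width: 0.0874
gripper_force: 0.0
```

Call:
{"name": "arm_command", "arguments": {"travel": [[0,0,0],[0,0,0],[0,0,0],[0,0,0]], "delta_rot": [[0,0,0],[0,0,0],[0,0,0],[0,0,0]], "grip": 0.6, "newtons": 8}}

```text
time_s: 4.6
tcp_pos: [0.49, -0.2143, 0.0295]
eef_rot: [-180.0, -0.0, -29.1]
contact_force: [0.3, 0.0, -0.3]
gripper_width: 0.0642
gripper_force: 8.0
```

Call:
{"name": "arm_command", "arguments": {"travel": [[0,0,0],[0,0,0.06],[0,0,0.14],[0,0,0.14]], "delta_rot": [[0,0,0],[0,0,0],[0,0,0],[0,0,0]], "grip": 0.6, "newtons": 30}}

```text
time_s: 5.1
tcp_pos: [0.4914, -0.2145, 0.1018]
eef_rot: [-179.9, -0.2, -29.1]
contact_force: [1.3, -0.3, -6.3]
gripper_width: 0.0636
gripper_force: 30.0
```

```bash
python3 - <<'E'
from h import *
a=load('t0');b=load('s0')
# camera offset: true flask xy = TCP at grasp
for h in(.047,.049,.051): print(h,(proj(a,(.4908,-.2145,h))-[180,100]+.5)*4-.5,(proj(b,(.4908,-.2145,h))-[180,150]+.5)*4-.5)
print((proj(b,(.4908,-.2145,0))-[180,150]+.5)*4-.5)
print(r.get_state()['joints'],r.get_state()['tcp_pos'])
E
```

```text
0.047 [589.10404467 477.18058421] [522.06194265 255.58673273]
0.049 [589.65862006 476.2185776 ] [522.2322755  252.90856005]
0.051 [590.21541249 475.25272514] [522.4028586  250.22645261]
[518.12983741 317.41189863]
[-2.61195784e+00  1.55462485e+01 -2.76917415e+01  1.76380863e-02
 -4.64976572e+01  6.34749223e+01] [ 0.49141044 -0.21449731  0.10181592]
```

Call:
{"name": "arm_command", "arguments": {"travel": [[0.1016,0.357,0],[0.1016,0.357,0],[0.1016,0.357,0],[0.1016,0.357,0],[0.1016,0.357,0],[0.1016,0.357,-0.066],[0.1016,0.357,-0.066],[0.1016,0.357,-0.066]], "delta_rot": [[0,0,0.1],[0,0,0.2],[0,0,0.3],[0,0,0.4],[0,0,0.42],[0,0,0.42],[0,0,0.42],[0,0,0.42]]}}

```text
time_s: 6.1
tcp_pos: [0.5406, -0.0365, 0.0668]
eef_rot: [180.0, 0.0, 8.6]
contact_force: [0.3, 0.7, -5.3]
gripper_width: 0.0637
gripper_force: 30.0
```

```bash
python3 - <<'E'
from h import *
a=shot('top','t1');b=shot('side','s1');s=r.get_state();print(s['tcp_pos'],s['eef_rot'])
def cr(c,x,y): return cv2.resize(c['img'][y:y+92,x:x+66,::-1],None,fx=6,fy=6,interpolation=cv2.INTER_CUBIC)
cv2.imwrite('pics/c1.png',np.hstack([cr(a,225,175),cr(b,235,195)]))
p=s['tcp_pos']
for z in(.033,.08): print((proj(a,(p[0],p[1],z))-[225,175]+.5)*6-.5,(proj(b,(p[0],p[1],z))-[235,195]+.5)*6+[395.5,-.5])
E
```

```text
[ 0.54132618 -0.03614675  0.06747549] [ 1.79997420e+02 -7.76226167e-02  8.60114553e+00]
[190.48306151 248.39334534] [639.26318568 320.41305414]
[190.17400169 212.74227391] [642.06264633 213.57712052]
```

View pics/c1.png

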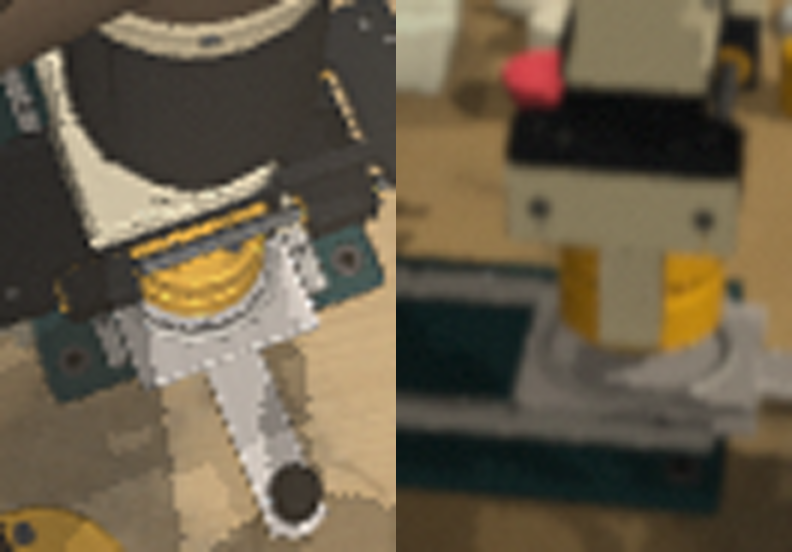

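The pictures show the gripped flask hovering about 16 mm over the nest, with its side-view centre near (642,290) over the ring centre near (639,350). The offset from the nest is about 1 mm, inside the 2.8 mm play, so I'll lower it.

Call:
{"name": "arm_command", "arguments": {"travel": [[-0.001,0.001,-0.01],[-0.001,0.001,-0.02],[-0.001,0.001,-0.026],[-0.001,0.001,-0.031],[-0.001,0.001,-0.033],[-0.001,0.001,-0.033]], "delta_rot": [[0,0,0],[0,0,0],[0,0,0],[0,0,0],[0,0,0],[0,0,0]]}}

```text
time_s: 6.95
tcp_pos: [0.5403, -0.0353, 0.05]
eef_rot: [180.0, 0.0, 8.7]
contact_force: [-0.2, 0.1, -6.1]
gripper_width: 0.0637
gripper_force: 30.0
```

Call:
{"name": "arm_command", "arguments": {"travel": [[0,0,-0.001],[0,0,-0.002],[0,0,-0.002]], "delta_rot": [[0,0,0],[0,0,0],[0,0,0]]}}

```text
time_s: 7.32
tcp_pos: [0.5405, -0.0353, 0.0495]
eef_rot: [180.0, -0.0, 8.7]
contact_force: [-1.9, 0.7, 1.3]
gripper_width: 0.0637
gripper_force: 30.0
```

Call:
{"name": "arm_command", "arguments": {"travel": [[0,0,0],[0,0,0],[0,0,0.06],[0,0,0.13],[0,0,0.13]], "delta_rot": [[0,0,0],[0,0,0],[0,0,0],[0,0,0],[0,0,0]], "grip": 1}}

```text
time_s: 7.95
tcp_pos: [0.5424, -0.0349, 0.117]
eef_rot: [-180.0, -0.3, 8.7]
contact_force: [0.1, -1.2, -1.0]
gripper_width: 0.0875
gripper_force: 0.0
```

```bash
python3 - <<'E'
from h import *
a=load('t0');b=load('s0')
hsv=cv2.cvtColor(a['img'],cv2.COLOR_RGB2HSV); print(hsv[275:282,228:234].reshape(-1,3).mean(0))
m=brass(a,(208,252,48,52));print(m.sum(),cv2.boundingRect(m))
for R in(.04,.044,.048):
  for o in fitcyl(a,m,(.39,.057),R,(.05,.06,.07,.08)):print(R,o)
S=lambda u,v:((u+.5)/4-.5+180,(v+.5)/4-.5+150)
for z in (.05,.06,.07,.08,.09):print(z,atz(a,231.5,275,z),atz(b,*S(618,484),z), np.linalg.norm(atz(b,*S(531,490),z)-atz(b,*S(705,490),z)))
c=shot('top','t2'); cv2.imwrite('pics/c2.png',np.hstack([cv2.resize(c['img'][190:290,205:305,::-1],None,fx=5,fy=5)]))
E
```

```text
[ 19.16666667 165.69047619 139.85714286]
325 (214, 260, 35, 26)
0.04 (0.05, array([0.3989, 0.0579]), np.float64(600.0))
0.04 (0.06, array([0.3964, 0.0578]), np.float64(608.5))
0.04 (0.07, array([0.3942, 0.0573]), np.float64(617.0))
0.04 (0.08, array([0.3917, 0.0572]), np.float64(625.4))
0.044 (0.05, array([0.3937, 0.0582]), np.float64(665.4))
0.044 (0.06, array([0.3918, 0.0586]), np.float64(680.7))
0.044 (0.07, array([0.3893, 0.0578]), np.float64(694.6))
0.044 (0.08, array([0.387 , 0.0575]), np.float64(708.5))
0.048 (0.05, array([0.3894, 0.0599]), np.float64(755.2))
0.048 (0.06, array([0.3872, 0.0594]), np.float64(768.8))
0.048 (0.07, array([0.3844, 0.0588]), np.float64(780.9))
0.048 (0.08, array([0.3821, 0.0586]), np.float64(793.3))
0.05 [0.39908833 0.05559058 0.05      ] [0.39725868 0.04104134 0.05      ] 0.08839742893511442
0.06 [0.39731869 0.05522283 0.06      ] [0.39630054 0.05613589 0.06      ] 0.08644784667158002
0.07 [0.39554906 0.05485507 0.07      ] [0.39534239 0.07123045 0.07      ] 0.08449826440804574
0.08 [0.39377942 0.05448732 0.08      ] [0.39438425 0.086325   0.08      ] 0.0825486821445114
0.09 [0.39200978 0.05411956 0.09      ] [0.3934261  0.10141955 0.09      ] 0.080599099880977
```

View pics/c2.png

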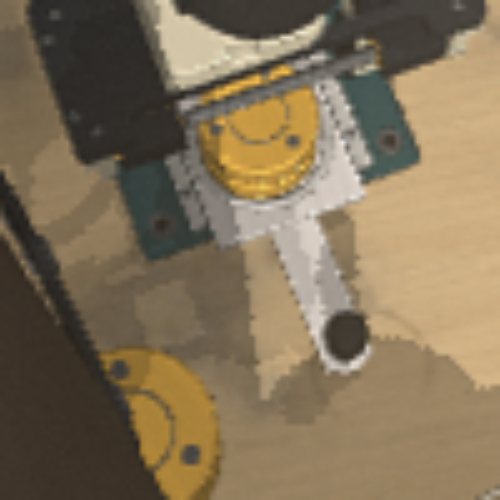

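The picture shows the flask seated level in the nest at about (260,130) and the knob at (346,335). The large flask is clear of the gripper. Next I'll grip the knob with a narrow opening.

Call:
{"name": "arm_command", "arguments": {"travel": [[-0.1,-0.016,0],[-0.2,-0.034,0],[-0.237,-0.039,0],[-0.237,-0.039,0],[-0.237,-0.039,-0.06],[-0.237,-0.039,-0.125],[-0.237,-0.039,-0.125]], "delta_rot": [[0,0,0],[0,0,0],[0,0,0],[0,0,0],[0,0,0],[0,0,0],[0,0,0]], "grip": 0.45}}

```text
time_s: 8.88
tcp_pos: [0.4212, -0.0551, 0.0497]
eef_rot: [179.9, 0.3, 8.7]
contact_force: [0.1, -0.4, 0.0]
gripper_width: 0.0394
gripper_force: 0.0
```

Call:
{"name": "arm_command", "arguments": {"travel": [[0,0,0],[0,0,0],[0,0,0]], "delta_rot": [[0,0,0],[0,0,0],[0,0,0]], "grip": 0.1, "newtons": 20}}

```text
time_s: 9.25
tcp_pos: [0.4222, -0.0561, 0.0525]
eef_rot: [179.9, -0.0, 8.7]
contact_force: [4.0, -15.5, -2.1]
gripper_width: 0.0213
gripper_force: 20.0
```

Call:
{"name": "arm_command", "arguments": {"travel": [[0,-0.002,0],[0.01,-0.0005,0],[0.028,0.0025,0],[0.048,0.0055,0],[0.07,0.009,0],[0.092,0.0125,0],[0.114,0.016,0],[0.136,0.0195,0],[0.158,0.023,0],[0.18,0.0265,0],[0.2,0.0295,0],[0.216,0.032,0],[0.224,0.0335,0],[0.227,0.034,0],[0.227,0.034,0]], "delta_rot": [[0,0,0],[0,0,0],[0,0,0],[0,0,0],[0,0,0],[0,0,0],[0,0,0],[0,0,0],[0,0,0],[0,0,0],[0,0,0],[0,0,0],[0,0,0],[0,0,0],[0,0,0]]}}

```text
time_s: 11.12
tcp_pos: [0.5362, -0.0381, 0.0525]
eef_rot: [180.0, -0.1, 8.7]
contact_force: [0.2, -5.5, 4.2]
gripper_width: 0.0211
gripper_force: 20.0
```

Call:
{"name": "arm_command", "arguments": {"travel": [[0.008,0.001,0],[0.014,0.002,0],[0.017,0.0025,0],[0.017,0.0025,0]], "delta_rot": [[0,0,0],[0,0,0],[0,0,0],[0,0,0]]}}

```text
time_s: 11.62
tcp_pos: [0.5446, -0.0367, 0.0525]
eef_rot: [180.0, -0.1, 8.7]
contact_force: [0.0, -5.6, 5.1]
gripper_width: 0.0214
gripper_force: 20.0
```

Call:
{"name": "arm_command", "arguments": {"travel": [[0.003,0.0005,0],[0.005,0.001,0],[0.005,0.001,0]], "delta_rot": [[0,0,0],[0,0,0],[0,0,0]]}}

```text
time_s: 12.0
tcp_pos: [0.547, -0.0363, 0.0525]
eef_rot: [180.0, -0.1, 8.7]
contact_force: [-1.1, -5.3, 5.6]
gripper_width: 0.0211
gripper_force: 20.0
```

Call:
{"name": "arm_command", "arguments": {"travel": [[0.002,0.0003,0],[0.004,0.0006,0],[0.004,0.0006,0]], "delta_rot": [[0,0,0],[0,0,0],[0,0,0]]}}

```text
time_s: 12.38
tcp_pos: [0.5479, -0.0362, 0.0525]
eef_rot: [180.0, 0.0, 8.7]
contact_force: [-4.9, -3.8, 8.9]
gripper_width: 0.0213
gripper_force: 20.0
```

Call:
{"name": "arm_command", "arguments": {"travel": [[0.002,0.0003,0],[0.004,0.0006,0],[0.004,0.0006,0]], "delta_rot": [[0,0,0],[0,0,0],[0,0,0]]}}

```text
time_s: 12.75
tcp_pos: [0.548, -0.0362, 0.0524]
eef_rot: [180.0, 0.2, 8.7]
contact_force: [-10.5, -2.9, 15.5]
gripper_width: 0.0215
gripper_force: 20.0
```

Call:
{"name": "arm_command", "arguments": {"travel": [[-0.004,0,0],[-0.004,0,0],[-0.008,0,0.06],[-0.03,0,0.18],[-0.06,0,0.3],[-0.06,0,0.42],[-0.06,0,0.476],[-0.06,0,0.476]], "delta_rot": [[0,0,0],[0,0,0],[0,0,0],[0,0,0],[0,0,-0.1],[0,0,-0.2],[0,0,-0.3],[0,0,-0.378]], "grip": 0.45}}

```text
time_s: 13.75
tcp_pos: [0.5218, -0.0349, 0.2928]
eef_rot: [-179.8, -0.3, -25.6]
contact_force: [-0.7, 0.1, -0.1]
gripper_width: 0.0394
gripper_force: 0.0
```

```bash
python3 - <<'E'
from h import *
a=shot('top','t3');b=shot('side','s3');s=r.get_state();print(s['tcp_pos'],s['eef_rot'],s['joints'])
cv2.imwrite('pics/c3.png',cv2.resize(b['img'][150:270,180:310,::-1],None,fx=5,fy=5,interpolation=cv2.INTER_CUBIC))
E
```

```text
[ 0.52055683 -0.0350463   0.29015668] [-1.79910741e+02 -5.90058346e-02 -2.54196154e+01] [ 1.76988998e+01  4.36269651e+00 -1.44339460e+01 -2.62372380e-02
 -7.10992793e+01  4.68900073e+01]
```

View pics/c3.png

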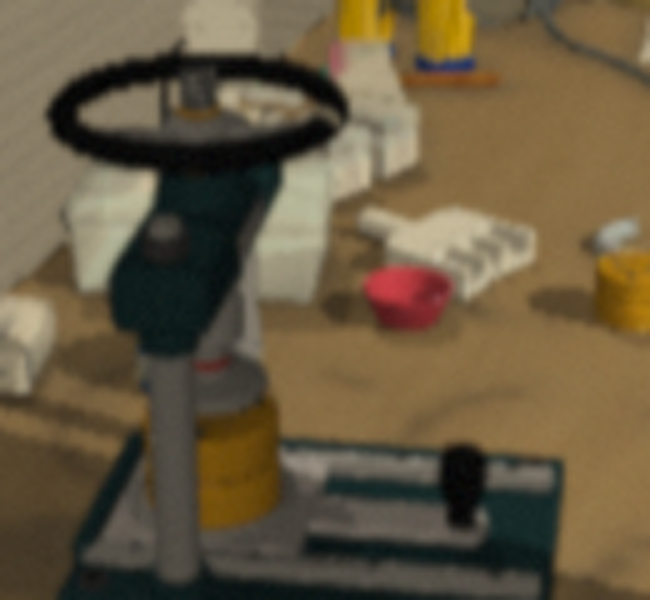

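The side crop shows the slide home with its knob at (463,485). The flask stands under the plate at about (235,460), and the plate and red ring are just above it, at (210,365). Now the wheel.

Call:
{"name": "arm_command", "arguments": {"travel": [[0.1,-0.03,0],[0.2,-0.06,0],[0.2416,-0.0722,0],[0.2416,-0.0722,0],[0.2416,-0.0722,0]], "delta_rot": [[0,0,0],[0,0,0],[0,0,0],[0,0,0],[0,0,0]], "grip": 0.34}}

```text
time_s: 14.48
tcp_pos: [0.6405, -0.0714, 0.2888]
eef_rot: [180.0, 0.1, -25.3]
contact_force: [-0.7, -0.0, 0.6]
gripper_width: 0.03
gripper_force: 0.0
```

Call:
{"name": "arm_command", "arguments": {"travel": [[0,0,-0.05],[0,0,-0.1],[0,0,-0.125],[0,0,-0.142],[0,0,-0.142],[0,0,-0.142]], "delta_rot": [[0,0,0],[0,0,0],[0,0,0],[0,0,0],[0,0,0],[0,0,0]]}}

```text
time_s: 15.22
tcp_pos: [0.6414, -0.0716, 0.2195]
eef_rot: [-180.0, -0.1, -25.3]
contact_force: [-0.1, 0.3, 0.2]
gripper_width: 0.0298
gripper_force: 0.0
```

Call:
{"name": "arm_command", "arguments": {"travel": [[0,0,0],[0,0,0],[0,0,0],[0,0,0]], "delta_rot": [[0,0,0],[0,0,0],[0,0,0],[0,0,0]], "grip": 0.05, "newtons": 40}}

```text
time_s: 15.72
tcp_pos: [0.6418, -0.0705, 0.219]
eef_rot: [-179.9, -0.1, -25.3]
contact_force: [-0.0, 5.6, 0.5]
gripper_width: 0.0127
gripper_force: 39.1
```

```bash
cat >> h.py <<'E'
C=np.array([.6665,-.0174])
def wheel():
    s=r.get_state(); d=s['tcp_pos'][:2]-C; f=s['contact_force']; 
    tz=d[0]*f[1]-d[1]*f[0]+s['moment'][2]
    print('phi',np.degrees(np.arctan2(d[1],d[0]))%360,'rad',np.hypot(*d),'yaw',s['eef_rot'][2],'F',f.round(1),'Mz',s['moment'].round(2),'Tz@axis(if M at tcp)',round(tz,2),s['tcp_pos'].round(4),'J',s['joints'].round(0),s['time_s'])
E
python3 -c "
from h import *
wheel()"
```

```text
phi 245.07207943861656 rad 0.05854037630034994 yaw -25.347652011211192 F [-0.   5.6  0.5] Mz [ 1.84 -0.3  -0.21] Tz@axis(if M at tcp) -0.35 [ 0.6418 -0.0705  0.219 ] J [ 11.  19.  -6.  -0. -66.  54.] 15.725
```

```bash
cat >> h.py <<'E'
C=np.array([.667,-.016])
def rows(cmd,p0,p1,step,R=.06):
    n=int(round(abs(p1-p0)/step)); out=[];rot=[]
    for p in np.linspace(p0,p1,n+1)[1:]:
        q=C+R*np.array([np.cos(np.radians(p)),np.sin(np.radians(p))]); out.append([*((q-cmd)/.5).round(4).tolist(),0]); rot.append([0,0,round((p-p0)/90,4)])
    print(out,'\n',rot)
E
python3 -c "
from h import *
rows(np.array([.6411,-.0718]),245,185,6)"
```

```text
[[-0.01, 0.0087, 0], [-0.0204, 0.0158, 0], [-0.03, 0.0238, 0], [-0.0388, 0.0329, 0], [-0.0465, 0.0428, 0], [-0.0532, 0.0534, 0], [-0.0587, 0.0647, 0], [-0.063, 0.0765, 0], [-0.066, 0.0887, 0], [-0.0677, 0.1011, 0]] 
 [[0, 0, np.float64(-0.0667)], [0, 0, np.float64(-0.1333)], [0, 0, np.float64(-0.2)], [0, 0, np.float64(-0.2667)], [0, 0, np.float64(-0.3333)], [0, 0, np.float64(-0.4)], [0, 0, np.float64(-0.4667)], [0, 0, np.float64(-0.5333)], [0, 0, np.float64(-0.6)], [0, 0, np.float64(-0.6667)]]
```

Call:
{"name": "arm_command", "arguments": {"travel": [[-0.01,0.0087,0],[-0.0204,0.0158,0],[-0.03,0.0238,0],[-0.0388,0.0329,0],[-0.0465,0.0428,0],[-0.0532,0.0534,0],[-0.0587,0.0647,0],[-0.063,0.0765,0],[-0.066,0.0887,0],[-0.0677,0.1011,0]], "delta_rot": [[0,0,-0.0667],[0,0,-0.1333],[0,0,-0.2],[0,0,-0.2667],[0,0,-0.3333],[0,0,-0.4],[0,0,-0.4667],[0,0,-0.5333],[0,0,-0.6],[0,0,-0.6667]]}}

```text
time_s: 16.98
tcp_pos: [0.6088, -0.0218, 0.219]
eef_rot: [-179.8, -0.1, -85.6]
contact_force: [8.0, -5.8, -4.2]
gripper_width: 0.0127
gripper_force: 39.2
```

```bash
python3 -c "
from h import *
wheel()
cmd=np.array([.6411-.0677/2,-.0718+.1011/2])
for k in range(4):
    p=185-12*k; rows(cmd,p,p-12,6); q=np.radians(p-12); cmd=C+.06*np.array([np.cos(q),np.sin(q)])
"
```

```text
phi 185.68275798311316 rad 0.05852307598064362 yaw -85.55111465100387 F [ 8.  -5.8 -4.2] Mz [-1.93 -2.65  0.02] Tz@axis(if M at tcp) 0.4 [ 0.6088 -0.0218  0.219 ] J [ 16.  15. -10.   0. -64. -12.] 16.975
[[-0.0005, 0.0126, 0], [0.0004, 0.0251, 0]] 
 [[0, 0, np.float64(-0.0667)], [0, 0, np.float64(-0.1333)]]
[[0.0022, 0.0124, 0], [0.0056, 0.0244, 0]] 
 [[0, 0, np.float64(-0.0667)], [0, 0, np.float64(-0.1333)]]
[[0.0047, 0.0116, 0], [0.0106, 0.0227, 0]] 
 [[0, 0, np.float64(-0.0667)], [0, 0, np.float64(-0.1333)]]
[[0.007, 0.0104, 0], [0.0151, 0.02, 0]] 
 [[0, 0, np.float64(-0.0667)], [0, 0, np.float64(-0.1333)]]
```

```bash
sed -i 's/^C=np.array(\[.667,-.016\])/C=np.array([.6683,-.016])/' h.py; python3 -c "
from h import *
cmd=np.array([.6411-.0677/2,-.0718+.1011/2])
p=185
for s in(36,)+(6,)*6:
    rows(cmd,p,p-s,6); p-=s; q=np.radians(p); cmd=C+.06*np.array([np.cos(q),np.sin(q)])
"
```

```text
[[0.0021, 0.0126, 0], [0.003, 0.0251, 0], [0.0052, 0.0375, 0], [0.0086, 0.0496, 0], [0.0133, 0.0612, 0], [0.0192, 0.0723, 0]] 
 [[0, 0, np.float64(-0.0667)], [0, 0, np.float64(-0.1333)], [0, 0, np.float64(-0.2)], [0, 0, np.float64(-0.2667)], [0, 0, np.float64(-0.3333)], [0, 0, np.float64(-0.4)]]
[[0.007, 0.0104, 0]] 
 [[0, 0, np.float64(-0.0667)]]
[[0.0081, 0.0096, 0]] 
 [[0, 0, np.float64(-0.0667)]]
[[0.009, 0.0087, 0]] 
 [[0, 0, np.float64(-0.0667)]]
[[0.0099, 0.0077, 0]] 
 [[0, 0, np.float64(-0.0667)]]
[[0.0107, 0.0067, 0]] 
 [[0, 0, np.float64(-0.0667)]]
[[0.0113, 0.0055, 0]] 
 [[0, 0, np.float64(-0.0667)]]
```

Call:
{"name": "arm_command", "arguments": {"travel": [[0.0021,0.0126,0],[0.003,0.0251,0],[0.0052,0.0375,0],[0.0086,0.0496,0],[0.0133,0.0612,0],[0.0192,0.0723,0],[0.0192,0.0723,0]], "delta_rot": [[0,0,-0.0667],[0,0,-0.1333],[0,0,-0.2],[0,0,-0.2667],[0,0,-0.3333],[0,0,-0.4],[0,0,-0.4]]}}

```text
time_s: 17.85
tcp_pos: [0.6175, 0.0143, 0.219]
eef_rot: [-179.9, -0.0, -121.4]
contact_force: [2.8, -4.5, 0.1]
gripper_width: 0.0129
gripper_force: 39.3
```

```bash
python3 -c "
from h import *
wheel()"
```

```text
phi 149.19918301220272 rad 0.05913562525189405 yaw -121.36587621968202 F [ 2.8 -4.5  0.1] Mz [-1.52 -1.13 -0.1 ] Tz@axis(if M at tcp) 0.04 [0.6175 0.0143 0.219 ] J [ 19.  16.  -9.   0. -65. -51.] 17.85
```

Call:
{"name": "arm_command", "arguments": {"travel": [[0.007,0.0104,0],[0.007,0.0104,0]], "delta_rot": [[0,0,-0.0667],[0,0,-0.0667]]}}

```text
time_s: 18.1
tcp_pos: [0.621, 0.0193, 0.219]
eef_rot: [-179.9, -0.0, -127.4]
contact_force: [3.4, -5.3, 0.1]
gripper_width: 0.0124
gripper_force: 39.3
```

```bash
python3 -c "
from h import *
wheel()"
```

```text
phi 143.28987167489592 rad 0.05903481164257242 yaw -127.35731653522625 F [ 3.4 -5.3  0.1] Mz [-1.81 -1.1  -0.1 ] Tz@axis(if M at tcp) 0.03 [0.621  0.0193 0.219 ] J [ 20.  17.  -9.   0. -65. -57.] 18.1
```

Call:
{"name": "arm_command", "arguments": {"travel": [[0.0081,0.0096,0],[0.0081,0.0096,0]], "delta_rot": [[0,0,-0.0667],[0,0,-0.0667]]}}

```text
time_s: 18.35
tcp_pos: [0.625, 0.0239, 0.219]
eef_rot: [-179.9, -0.0, -133.4]
contact_force: [3.4, -5.6, -0.5]
gripper_width: 0.0128
gripper_force: 39.3
```

```bash
python3 -c "
from h import *
wheel()"
```

```text
phi 137.32624559989586 rad 0.05893703714862922 yaw -133.36056191055445 F [ 3.4 -5.6 -0.5] Mz [-1.95 -1.02 -0.06] Tz@axis(if M at tcp) 0.05 [0.625  0.0239 0.219 ] J [ 20.  17.  -8.   0. -65. -64.] 18.35
```

Call:
{"name": "arm_command", "arguments": {"travel": [[0.009,0.0087,0],[0.009,0.0087,0]], "delta_rot": [[0,0,-0.0667],[0,0,-0.0667]]}}

```text
time_s: 18.6
tcp_pos: [0.6294, 0.0282, 0.219]
eef_rot: [-179.9, -0.0, -139.4]
contact_force: [3.2, -6.4, -0.4]
gripper_width: 0.0129
gripper_force: 39.3
```

```bash
python3 -c "
from h import *
wheel()"
```

```text
phi 131.35605614079665 rad 0.05887262289522645 yaw -139.36525896024918 F [ 3.2 -6.4 -0.4] Mz [-2.   -0.92 -0.07] Tz@axis(if M at tcp) 0.04 [0.6294 0.0282 0.219 ] J [ 20.  17.  -8.   0. -65. -70.] 18.6
```

```bash
cat >> h.py <<'E'
def seq(cmd,p,n,step=6,sub=3,R=.0592):
    for _ in range(n):
        rows(cmd,p,p-step,sub,R); p-=step; q=np.radians(p); cmd=C+R*np.array([np.cos(q),np.sin(q)])
    print('end cmd',cmd.tolist(),p)
E
python3 -c "
from h import *
q=np.radians(131);seq(C+.06*np.array([np.cos(q),np.sin(q)]),131,9)"|tr '\n' ' '|sed 's/np.float64//g'
```

```text
[[0.0058, 0.0027, 0], [0.0108, 0.0064, 0]]   [[0, 0, (-0.0333)], [0, 0, (-0.0667)]] [[0.0052, 0.0034, 0], [0.0105, 0.0066, 0]]   [[0, 0, (-0.0333)], [0, 0, (-0.0667)]] [[0.0055, 0.0029, 0], [0.0111, 0.0054, 0]]   [[0, 0, (-0.0333)], [0, 0, (-0.0667)]] [[0.0058, 0.0023, 0], [0.0116, 0.0042, 0]]   [[0, 0, (-0.0333)], [0, 0, (-0.0667)]] [[0.006, 0.0017, 0], [0.012, 0.003, 0]]   [[0, 0, (-0.0333)], [0, 0, (-0.0667)]] [[0.0061, 0.001, 0], [0.0123, 0.0017, 0]]   [[0, 0, (-0.0333)], [0, 0, (-0.0667)]] [[0.0062, 0.0004, 0], [0.0124, 0.0004, 0]]   [[0, 0, (-0.0333)], [0, 0, (-0.0667)]] [[0.0062, -0.0003, 0], [0.0124, -0.0009, 0]]   [[0, 0, (-0.0333)], [0, 0, (-0.0667)]] [[0.0061, -0.0009, 0], [0.0122, -0.0022, 0]]   [[0, 0, (-0.0333)], [0, 0, (-0.0667)]] end cmd [0.6816171024171568, 0.04168270783528593] 77
```

Call:
{"name": "arm_command", "arguments": {"travel": [[0.0058,0.0027,0],[0.0108,0.0064,0]], "delta_rot": [[0,0,-0.0333],[0,0,-0.0667]]}}

```text
time_s: 18.85
tcp_pos: [0.6337, 0.0315, 0.219]
eef_rot: [-180.0, -0.1, -145.4]
contact_force: [-2.5, -4.0, 2.1]
gripper_width: 0.0126
gripper_force: 39.4
```

```bash
python3 -c "
from h import *
wheel()"
```

```text
phi 126.04855973442695 rad 0.05875056365680002 yaw -145.3758856568941 F [-2.5 -4.   2.1] Mz [-1.52  0.63  0.14] Tz@axis(if M at tcp) 0.4 [0.6337 0.0315 0.219 ] J [ 20.  18.  -7.   0. -65. -76.] 18.85
```

Call:
{"name": "arm_command", "arguments": {"travel": [[0.0052,0.0034,0],[0.0105,0.0066,0]], "delta_rot": [[0,0,-0.0333],[0,0,-0.0667]]}}

```text
time_s: 19.1
tcp_pos: [0.6389, 0.0348, 0.219]
eef_rot: [-180.0, -0.1, -151.4]
contact_force: [-2.4, -4.8, 2.5]
gripper_width: 0.0123
gripper_force: 39.4
```

```bash
python3 -c "
from h import *
wheel()"
```

```text
phi 120.01199699463778 rad 0.05868501970608928 yaw -151.37525721594207 F [-2.4 -4.8  2.5] Mz [-1.54  0.61  0.18] Tz@axis(if M at tcp) 0.44 [0.6389 0.0348 0.219 ] J [ 21.  18.  -6.   0. -66. -82.] 19.1
```

Call:
{"name": "arm_command", "arguments": {"travel": [[0.0055,0.0029,0],[0.0111,0.0054,0]], "delta_rot": [[0,0,-0.0333],[0,0,-0.0667]]}}

```text
time_s: 19.35
tcp_pos: [0.6445, 0.0376, 0.219]
eef_rot: [-179.9, -0.1, -157.4]
contact_force: [-2.1, -4.5, 2.4]
gripper_width: 0.0128
gripper_force: 39.4
```

```bash
python3 -c "
from h import *
wheel()"
```

```text
phi 113.94192825003434 rad 0.058591499509620074 yaw -157.37485860947908 F [-2.1 -4.5  2.4] Mz [-1.38  0.72  0.18] Tz@axis(if M at tcp) 0.4 [0.6445 0.0376 0.219 ] J [ 21.  19.  -5.   0. -66. -88.] 19.35
```

Call:
{"name": "arm_command", "arguments": {"travel": [[0.0058,0.0023,0],[0.0116,0.0042,0]], "delta_rot": [[0,0,-0.0333],[0,0,-0.0667]]}}

```text
time_s: 19.6
tcp_pos: [0.6503, 0.0397, 0.219]
eef_rot: [-179.9, -0.1, -163.4]
contact_force: [-1.8, -3.3, 3.5]
gripper_width: 0.0123
gripper_force: 39.4
```

```bash
python3 -c "
from h import *
wheel()"
```

```text
phi 107.90471532825711 rad 0.058567514115939426 yaw -163.37368140509963 F [-1.8 -3.3  3.5] Mz [-1.36  0.78  0.22] Tz@axis(if M at tcp) 0.38 [0.6503 0.0397 0.219 ] J [ 21.  19.  -5.   0. -66. -94.] 19.6
```

Call:
{"name": "arm_command", "arguments": {"travel": [[0.006,0.0017,0],[0.012,0.003,0]], "delta_rot": [[0,0,-0.0333],[0,0,-0.0667]]}}

```text
time_s: 19.85
tcp_pos: [0.6563, 0.0413, 0.219]
eef_rot: [-179.9, -0.1, -169.4]
contact_force: [-2.0, -3.6, 2.7]
gripper_width: 0.0124
gripper_force: 39.5
```

```bash
python3 -c "
from h import *
wheel()"
```

```text
phi 101.85873498694426 rad 0.05852442833519474 yaw -169.37672363516384 F [-2.  -3.6  2.7] Mz [-1.29  0.85  0.21] Tz@axis(if M at tcp) 0.36 [0.6563 0.0413 0.219 ] J [  21.   20.   -4.    0.  -66. -100.] 19.85
```

Call:
{"name": "arm_command", "arguments": {"travel": [[0.0061,0.001,0],[0.0123,0.0017,0]], "delta_rot": [[0,0,-0.0333],[0,0,-0.0667]]}}

```text
time_s: 20.1
tcp_pos: [0.6624, 0.0422, 0.219]
eef_rot: [-179.9, -0.1, -175.4]
contact_force: [-3.2, -2.7, 3.4]
gripper_width: 0.0129
gripper_force: 39.6
```

```bash
python3 -c "
from h import *
wheel()"
```

```text
phi 95.82455502829285 rad 0.05845234509091616 yaw -175.37466752247144 F [-3.2 -2.7  3.4] Mz [-1.1   0.92  0.2 ] Tz@axis(if M at tcp) 0.41 [0.6624 0.0422 0.219 ] J [  20.   20.   -3.    0.  -67. -106.] 20.1
```

Call:
{"name": "arm_command", "arguments": {"travel": [[0.0062,0.0004,0],[0.0124,0.0004,0]], "delta_rot": [[0,0,-0.0333],[0,0,-0.0667]]}}

```text
time_s: 20.35
tcp_pos: [0.6686, 0.0424, 0.219]
eef_rot: [-179.9, -0.1, 178.6]
contact_force: [-2.3, -1.6, 3.0]
gripper_width: 0.0126
gripper_force: 39.6
```

```bash
python3 -c "
from h import *
wheel()"
```

```text
phi 89.71388428998036 rad 0.058438210804005575 yaw 178.62182044954463 F [-2.3 -1.6  3. ] Mz [-0.96  0.98  0.27] Tz@axis(if M at tcp) 0.41 [0.6686 0.0424 0.219 ] J [  20.   21.   -2.    0.  -67. -112.] 20.35
```

Call:
{"name": "arm_command", "arguments": {"travel": [[0.0062,-0.0003,0],[0.0124,-0.0009,0]], "delta_rot": [[0,0,-0.0333],[0,0,-0.0667]]}}

```text
time_s: 20.6
tcp_pos: [0.6748, 0.042, 0.219]
eef_rot: [-179.9, -0.1, 172.6]
contact_force: [-3.5, -2.2, 3.7]
gripper_width: 0.0124
gripper_force: 39.6
```

```bash
python3 -c "
from h import *
wheel()"
```

```text
phi 83.63202244235681 rad 0.058407211806527984 yaw 172.62162121273698 F [-3.5 -2.2  3.7] Mz [-0.87  1.03  0.26] Tz@axis(if M at tcp) 0.45 [0.6748 0.042  0.219 ] J [  20.   22.   -1.    0.  -67. -117.] 20.6
```

Call:
{"name": "arm_command", "arguments": {"travel": [[0.0061,-0.0009,0],[0.0122,-0.0022,0]], "delta_rot": [[0,0,-0.0333],[0,0,-0.0667]]}}

```text
time_s: 20.85
tcp_pos: [0.6809, 0.0411, 0.219]
eef_rot: [-179.9, -0.1, 166.6]
contact_force: [-2.9, -1.2, 2.7]
gripper_width: 0.0128
gripper_force: 39.6
```

```bash
python3 -c "
from h import *
wheel()
seq(np.array([.6816,.0417]),77,7)"|tr '\n' ' '|sed 's/np.float64//g'
```

```text
phi 77.56166798143663 rad 0.05842781739123519 yaw 166.62099986687866 F [-2.9 -1.2  2.7] Mz [-0.77  0.98  0.23] Tz@axis(if M at tcp) 0.38 [0.6809 0.0411 0.219 ] J [  20.   22.   -0.    0.  -67. -123.] 20.85 [[0.006, -0.0016, 0], [0.0119, -0.0035, 0]]   [[0, 0, (-0.0333)], [0, 0, (-0.0667)]] [[0.0058, -0.0022, 0], [0.0115, -0.0046, 0]]   [[0, 0, (-0.0333)], [0, 0, (-0.0667)]] [[0.0055, -0.0028, 0], [0.0109, -0.0058, 0]]   [[0, 0, (-0.0333)], [0, 0, (-0.0667)]] [[0.0052, -0.0033, 0], [0.0103, -0.0069, 0]]   [[0, 0, (-0.0333)], [0, 0, (-0.0667)]] [[0.0049, -0.0039, 0], [0.0095, -0.008, 0]]   [[0, 0, (-0.0333)], [0, 0, (-0.0667)]] [[0.0044, -0.0043, 0], [0.0086, -0.0089, 0]]   [[0, 0, (-0.0333)], [0, 0, (-0.0667)]] [[0.0039, -0.0048, 0], [0.0076, -0.0098, 0]]   [[0, 0, (-0.0333)], [0, 0, (-0.0667)]] end cmd [0.7167938010219084, 0.01795572503198193] 35
```

Call:
{"name": "arm_command", "arguments": {"travel": [[0.006,-0.0016,0],[0.0119,-0.0035,0]], "delta_rot": [[0,0,-0.0333],[0,0,-0.0667]]}}

```text
time_s: 21.1
tcp_pos: [0.6868, 0.0394, 0.219]
eef_rot: [-179.9, -0.0, 160.6]
contact_force: [-3.1, -1.5, 2.9]
gripper_width: 0.013
gripper_force: 39.6
```

```bash
python3 -c "
from h import *
wheel()"
```

```text
phi 71.49474279673085 rad 0.058399715050946883 yaw 160.62191086840338 F [-3.1 -1.5  2.9] Mz [-0.58  1.03  0.28] Tz@axis(if M at tcp) 0.42 [0.6868 0.0394 0.219 ] J [  19.   23.    0.    0.  -68. -129.] 21.1
```

Call:
{"name": "arm_command", "arguments": {"travel": [[0.0058,-0.0022,0],[0.0115,-0.0046,0]], "delta_rot": [[0,0,-0.0333],[0,0,-0.0667]]}}

```text
time_s: 21.35
tcp_pos: [0.6923, 0.0373, 0.219]
eef_rot: [-179.9, -0.1, 154.6]
contact_force: [-4.9, -1.0, 4.1]
gripper_width: 0.0129
gripper_force: 39.7
```

```bash
python3 -c "
from h import *
wheel()"
```

```text
phi 65.75112659780406 rad 0.05844119162389459 yaw 154.6246031693657 F [-4.9 -1.   4.1] Mz [-0.1   1.87  0.34] Tz@axis(if M at tcp) 0.58 [0.6923 0.0373 0.219 ] J [  19.   23.    1.    0.  -68. -135.] 21.35
```

Call:
{"name": "arm_command", "arguments": {"travel": [[0.0055,-0.0028,0],[0.0109,-0.0058,0]], "delta_rot": [[0,0,-0.0333],[0,0,-0.0667]]}}

```text
time_s: 21.6
tcp_pos: [0.6976, 0.0346, 0.219]
eef_rot: [-179.9, -0.1, 148.6]
contact_force: [-5.1, 1.4, 4.4]
gripper_width: 0.0128
gripper_force: 39.8
```

```bash
python3 -c "
from h import *
wheel()"
```

```text
phi 59.96343857503464 rad 0.05845214030797765 yaw 148.63812337052855 F [-5.1  1.4  4.4] Mz [0.03 1.88 0.43] Tz@axis(if M at tcp) 0.73 [0.6976 0.0346 0.219 ] J [  19.   24.    2.   -0.  -68. -140.] 21.6
```

Call:
{"name": "arm_command", "arguments": {"travel": [[0,0,0],[0,0,0]], "delta_rot": [[0,0,0],[0,0,0]]}}

```text
time_s: 21.85
tcp_pos: [0.6979, 0.0344, 0.219]
eef_rot: [-179.9, -0.0, 148.7]
contact_force: [-5.1, -1.0, 5.3]
gripper_width: 0.0127
gripper_force: 39.7
```

```bash
python3 -c "
from h import *
wheel()
from scipy.optimize import least_squares
P=np.array([(.6418,-.0705),(.6088,-.0218),(.6175,.0143),(.6294,.0282),(.6389,.0348),(.6563,.0413),(.6686,.0424),(.6809,.0411),(.6923,.0373),(.6976,.0346)])
f=least_squares(lambda q:np.hypot(*(P-q[:2]).T)-q[2],[.667,-.017,.06]);print(f.x,f.fun.round(4))
C2=f.x[:2]
cmd=np.array([.69879,.03474])
for ph in(275,):
  q=np.radians(ph);t=C2+.0592*np.array([np.cos(q),np.sin(q)]);print(t,(t-cmd)/.5)
"
```

```text
phi 59.63595719442719 rad 0.05846696219839167 yaw 148.7207186133623 F [-5.1 -1.   5.3] Mz [-0.35  1.92  0.3 ] Tz@axis(if M at tcp) 0.53 [0.6979 0.0344 0.219 ] J [  19.   24.    2.    0.  -68. -140.] 21.85
[ 0.66809366 -0.01707326  0.05952558] [ 0.     -0.      0.      0.     -0.      0.     -0.0001  0.     -0.
 -0.    ]
[ 0.67325328 -0.07604799] [-0.05107343 -0.22157597]
```

Call:
{"name": "arm_command", "arguments": {"travel": [[0,0,0],[0,0,0],[0,0,0.05],[0,0,0.1],[0,0,0.142],[0,0,0.142],[0,0,0.142],[0,0,0.142],[0,0,0.142],[0,0,0.142],[0,0,0.142],[0,0,0.142],[0,0,0.142]], "delta_rot": [[0,0,0],[0,0,0],[0,0,0],[0,0,0],[0,0,0],[0,0,0.1],[0,0,0.2],[0,0,0.3],[0,0,0.4],[0,0,0.5],[0,0,0.6],[0,0,0.7],[0,0,0.8]], "grip": 0.34}}

```text
time_s: 23.48
tcp_pos: [0.6989, 0.035, 0.2892]
eef_rot: [180.0, 0.0, -139.1]
contact_force: [0.2, 0.2, -0.6]
gripper_width: 0.0295
gripper_force: 0.0
```

Call:
{"name": "arm_command", "arguments": {"travel": [[-0.006,-0.028,0],[-0.012,-0.056,0],[-0.018,-0.084,0],[-0.024,-0.112,0],[-0.03,-0.14,0],[-0.037,-0.168,0],[-0.044,-0.196,0],[-0.051,-0.2222,0]], "delta_rot": [[0,0,0.1],[0,0,0.2],[0,0,0.3],[0,0,0.4],[0,0,0.5],[0,0,0.6],[0,0,0.7],[0,0,0.8]]}}

```text
time_s: 24.48
tcp_pos: [0.6733, -0.0766, 0.2893]
eef_rot: [-180.0, 0.0, -67.1]
contact_force: [0.4, 0.5, -0.0]
gripper_width: 0.03
gripper_force: 0.0
```

Call:
{"name": "arm_command", "arguments": {"travel": [[0,0,0],[0,0,0],[0,0,0],[0,0,0],[0,0,0],[0,0,0],[0,0,0],[0,0,0],[0,0,0],[0,0,0]], "delta_rot": [[0,0,0.1],[0,0,0.2],[0,0,0.3],[0,0,0.4],[0,0,0.5],[0,0,0.6],[0,0,0.7],[0,0,0.8],[0,0,0.8],[0,0,0.8]]}}

```text
time_s: 25.72
tcp_pos: [0.6733, -0.0762, 0.2894]
eef_rot: [-180.0, -0.0, 4.4]
contact_force: [0.4, -0.1, 0.4]
gripper_width: 0.0298
gripper_force: 0.0
```

```bash
echo 'C=np.array([.6681,-.0171])'>>h.py; python3 - <<'E'
from h import *
wheel()
b=shot('side','s4');a=shot('top','t4')
A=cv2.resize(a['img'][105:195,185:285,::-1],None,fx=4,fy=4,interpolation=cv2.INTER_CUBIC)
B=cv2.resize(b['img'][150:240,185:285,::-1],None,fx=4,fy=4,interpolation=cv2.INTER_CUBIC)
cv2.imwrite('pics/c4.png',np.hstack([A,B]))
p=np.array([.67329,-.07637])
rows(p,275,197,6,.0595)
E
```

```text
phi 274.9928207002867 rad 0.059330132213050044 yaw 4.417543283993557 F [ 0.4 -0.1  0.4] Mz [-0.1   0.12  0.04] Tz@axis(if M at tcp) 0.07 [ 0.6733 -0.0762  0.2894] J [ 10.  20.   5.  -0. -75.  84.] 25.725
[[-0.0125, -0.0004, 0], [-0.0249, 0.0004, 0], [-0.0371, 0.0026, 0], [-0.0491, 0.006, 0], [-0.0607, 0.0107, 0], [-0.0717, 0.0165, 0], [-0.082, 0.0235, 0], [-0.0915, 0.0315, 0], [-0.1002, 0.0405, 0], [-0.1079, 0.0503, 0], [-0.1145, 0.0608, 0], [-0.1199, 0.072, 0], [-0.1242, 0.0837, 0]] 
 [[0, 0, np.float64(-0.0667)], [0, 0, np.float64(-0.1333)], [0, 0, np.float64(-0.2)], [0, 0, np.float64(-0.2667)], [0, 0, np.float64(-0.3333)], [0, 0, np.float64(-0.4)], [0, 0, np.float64(-0.4667)], [0, 0, np.float64(-0.5333)], [0, 0, np.float64(-0.6)], [0, 0, np.float64(-0.6667)], [0, 0, np.float64(-0.7333)], [0, 0, np.float64(-0.8)], [0, 0, np.float64(-0.8667)]]
```

View pics/c4.png

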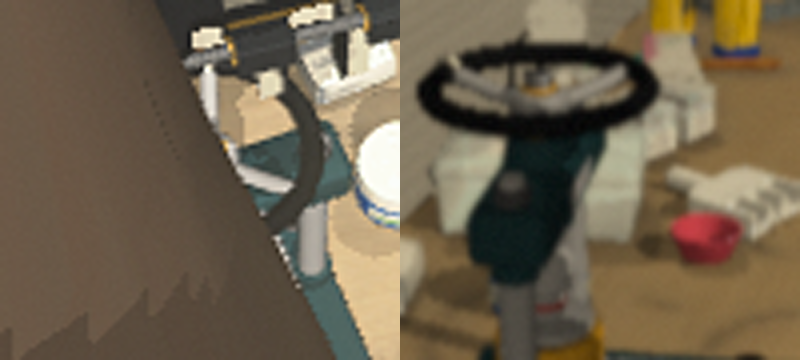

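The wheel stands as computed, with a spoke toward the lower right of the top crop at (295,188), about 230°. The gap at 275° is free, so I'll descend and re-grip.

Call:
{"name": "arm_command", "arguments": {"travel": [[0,0,-0.05],[0,0,-0.1],[0,0,-0.125],[0,0,-0.142],[0,0,-0.142],[0,0,-0.142]], "delta_rot": [[0,0,0],[0,0,0],[0,0,0],[0,0,0],[0,0,0],[0,0,0]]}}

```text
time_s: 26.58
tcp_pos: [0.6736, -0.0763, 0.2195]
eef_rot: [180.0, -0.1, 4.6]
contact_force: [-0.3, -1.1, 0.8]
gripper_width: 0.0301
gripper_force: 0.0
```

Call:
{"name": "arm_command", "arguments": {"travel": [[0,0,0],[0,0,0],[0,0,0],[0,0,0]], "delta_rot": [[0,0,0],[0,0,0],[0,0,0],[0,0,0]], "grip": 0.05, "newtons": 50}}

```text
time_s: 27.08
tcp_pos: [0.6733, -0.0763, 0.219]
eef_rot: [180.0, -0.0, 4.6]
contact_force: [-0.3, 0.6, 3.0]
gripper_width: 0.0125
gripper_force: 49.3
```

```bash
python3 -c "
from h import *
wheel()"
```

```text
phi 275.0064352904303 rad 0.059456988541501665 yaw 4.602903890081774 F [-0.3  0.6  3. ] Mz [-0.12  0.27 -0.06] Tz@axis(if M at tcp) -0.07 [ 0.6733 -0.0763  0.219 ] J [ 10.  22.  -1.   0. -67.  85.] 27.075
```

Call:
{"name": "arm_command", "arguments": {"travel": [[-0.0125,-0.0004,0],[-0.0249,0.0004,0],[-0.0371,0.0026,0],[-0.0491,0.006,0],[-0.0607,0.0107,0],[-0.0717,0.0165,0],[-0.082,0.0235,0],[-0.0915,0.0315,0],[-0.1002,0.0405,0],[-0.1079,0.0503,0],[-0.1145,0.0608,0],[-0.1199,0.072,0],[-0.1242,0.0837,0]], "delta_rot": [[0,0,-0.0667],[0,0,-0.1333],[0,0,-0.2],[0,0,-0.2667],[0,0,-0.3333],[0,0,-0.4],[0,0,-0.4667],[0,0,-0.5333],[0,0,-0.6],[0,0,-0.6667],[0,0,-0.7333],[0,0,-0.8],[0,0,-0.8667]]}}

```text
time_s: 28.7
tcp_pos: [0.6116, -0.0357, 0.219]
eef_rot: [-180.0, -0.1, -73.6]
contact_force: [3.1, -6.4, -0.0]
gripper_width: 0.0128
gripper_force: 49.4
```

```bash
python3 -c "
from h import *
wheel()
q=np.radians(197)
rows(C+.0595*np.array([np.cos(q),np.sin(q)]),197,119,6,.0595)
q=np.radians(119)
rows(C+.0595*np.array([np.cos(q),np.sin(q)]),119,101,3,.0595)
"|sed 's/np.float64//g'
```

```text
phi 198.2294494631118 rad 0.059478936828335785 yaw -73.58691446526451 F [ 3.1 -6.4 -0. ] Mz [-2.49 -1.13  0.32] Tz@axis(if M at tcp) 0.74 [ 0.6116 -0.0357  0.219 ] J [ 15.  16. -10.   0. -64.   1.] 28.7
[[-0.003, 0.0121, 0], [-0.0047, 0.0244, 0], [-0.0052, 0.0369, 0], [-0.0043, 0.0493, 0], [-0.0021, 0.0616, 0], [0.0013, 0.0735, 0], [0.0059, 0.0851, 0], [0.0118, 0.0961, 0], [0.0188, 0.1064, 0], [0.0268, 0.116, 0], [0.0357, 0.1246, 0], [0.0455, 0.1323, 0], [0.0561, 0.1389, 0]] 
 [[0, 0, (-0.0667)], [0, 0, (-0.1333)], [0, 0, (-0.2)], [0, 0, (-0.2667)], [0, 0, (-0.3333)], [0, 0, (-0.4)], [0, 0, (-0.4667)], [0, 0, (-0.5333)], [0, 0, (-0.6)], [0, 0, (-0.6667)], [0, 0, (-0.7333)], [0, 0, (-0.8)], [0, 0, (-0.8667)]]
[[0.0055, 0.0029, 0], [0.0112, 0.0055, 0], [0.017, 0.0077, 0], [0.0229, 0.0097, 0], [0.0289, 0.0114, 0], [0.035, 0.0127, 0]] 
 [[0, 0, (-0.0333)], [0, 0, (-0.0667)], [0, 0, (-0.1)], [0, 0, (-0.1333)], [0, 0, (-0.1667)], [0, 0, (-0.2)]]
```

Call:
{"name": "arm_command", "arguments": {"travel": [[-0.003,0.0121,0],[-0.0047,0.0244,0],[-0.0052,0.0369,0],[-0.0043,0.0493,0],[-0.0021,0.0616,0],[0.0013,0.0735,0],[0.0059,0.0851,0],[0.0118,0.0961,0],[0.0188,0.1064,0],[0.0268,0.116,0],[0.0357,0.1246,0],[0.0455,0.1323,0],[0.0561,0.1389,0]], "delta_rot": [[0,0,-0.0667],[0,0,-0.1333],[0,0,-0.2],[0,0,-0.2667],[0,0,-0.3333],[0,0,-0.4],[0,0,-0.4667],[0,0,-0.5333],[0,0,-0.6],[0,0,-0.6667],[0,0,-0.7333],[0,0,-0.8],[0,0,-0.8667]]}}

```text
time_s: 30.32
tcp_pos: [0.6377, 0.0341, 0.219]
eef_rot: [-180.0, -0.2, -151.6]
contact_force: [-6.4, -3.8, 6.6]
gripper_width: 0.0125
gripper_force: 49.6
```

Call:
{"name": "arm_command", "arguments": {"travel": [[0.0055,0.0029,0],[0.0112,0.0055,0],[0.017,0.0077,0],[0.0229,0.0097,0],[0.0289,0.0114,0],[0.0289,0.0114,0],[0.0289,0.0114,0]], "delta_rot": [[0,0,-0.0333],[0,0,-0.0667],[0,0,-0.1],[0,0,-0.1333],[0,0,-0.1667],[0,0,-0.1667],[0,0,-0.1667]]}}

```text
time_s: 31.2
tcp_pos: [0.6524, 0.0403, 0.219]
eef_rot: [-180.0, -0.1, -166.4]
contact_force: [-4.6, -1.1, 5.5]
gripper_width: 0.0126
gripper_force: 49.4
```

```bash
python3 - <<'E'
from h import *
wheel()
b=shot('side','s5')
B=cv2.resize(b['img'][195:250,195:265,::-1],None,fx=8,fy=8,interpolation=cv2.INTER_CUBIC)
o=load('s3')['img'][195:250,195:265,::-1]
cv2.imwrite('pics/c5.png',np.vstack([cv2.resize(o,None,fx=5,fy=5,interpolation=cv2.INTER_CUBIC),cv2.resize(b['img'][195:250,195:265,::-1],None,fx=5,fy=5,interpolation=cv2.INTER_CUBIC)]))
E
```

```text
phi 105.28141649605809 rad 0.05954258710675763 yaw -166.38671282874924 F [-4.6 -1.1  5.5] Mz [-0.2   1.99  0.23] Tz@axis(if M at tcp) 0.51 [0.6524 0.0403 0.219 ] J [ 21.  20.  -4.   0. -66. -97.] 31.2
```

View pics/c5.png

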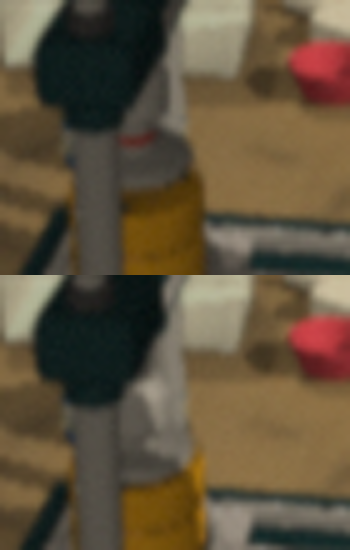

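Call:
{"name": "arm_command", "arguments": {"travel": [[0.0032,0.0008,0],[0.0065,0.0014,0],[0.0065,0.0014,0]], "delta_rot": [[0,0,-0.0178],[0,0,-0.0356],[0,0,-0.0356]]}}

```text
time_s: 31.62
tcp_pos: [0.6554, 0.0411, 0.219]
eef_rot: [-180.0, -0.1, -169.6]
contact_force: [-7.4, 0.5, 7.0]
gripper_width: 0.0124
gripper_force: 49.5
```

```bash
python3 -c "
from h import *
wheel()"
```

```text
phi 102.29088941135596 rad 0.0595548534499458 yaw -169.61111403069592 F [-7.4  0.5  7. ] Mz [-0.04  2.39  0.24] Tz@axis(if M at tcp) 0.67 [0.6554 0.0411 0.219 ] J [  21.   20.   -4.   -0.  -66. -100.] 31.625
```

Call:
{"name": "arm_command", "arguments": {"travel": [[0,0,0],[0,0,0],[0,0,0.06],[0,0,0.142],[0,0,0.18],[-0.1,0.02,0.18],[-0.2,0.1,0.18],[-0.25,0.2,0.18],[-0.25,0.3,0.18],[-0.25,0.4,0.18],[-0.25,0.5,0.18],[-0.25,0.5,0.18]], "delta_rot": [[0,0,0],[0,0,0],[0,0,0],[0,0,0],[0,0,0],[0,0,0],[0,0,0],[0,0,0],[0,0,0],[0,0,0],[0,0,0],[0,0,0]], "grip": 0.34}}

```text
time_s: 33.12
tcp_pos: [0.5315, 0.2946, 0.3075]
eef_rot: [-180.0, -0.0, -169.4]
contact_force: [0.0, -0.6, -0.6]
gripper_width: 0.0296
gripper_force: 0.0
```

```bash
python3 - <<'E'
from h import *
a=shot('top','t6');b=shot('side','s6');s=r.get_state();print(s['tcp_pos'],s['contact_force'].round(1))
A=cv2.resize(a['img'][110:260,195:295,::-1],None,fx=4,fy=4,interpolation=cv2.INTER_CUBIC)
B=cv2.resize(b['img'][155:275,190:290,::-1],None,fx=4,fy=4,interpolation=cv2.INTER_CUBIC)
B=np.vstack([B,np.zeros((120,400,3),np.uint8)]);cv2.imwrite('pics/c6.png',np.hstack([A,B]))
for d in (170,174,178,182): print(d,(proj(a,(*(C+.06*np.array([np.cos(np.radians(d)),np.sin(np.radians(d))])),.2225))-[195,110]+.5)*4-.5)
E
```

```text
[0.53161768 0.29194078 0.3079706 ] [ 0.1 -0.1  0.6]
170 [169.7962669  214.59024381]
174 [177.26034575 214.14514578]
178 [184.67881481 213.23818649]
182 [192.01241134 211.87456728]
```

View pics/c6.png

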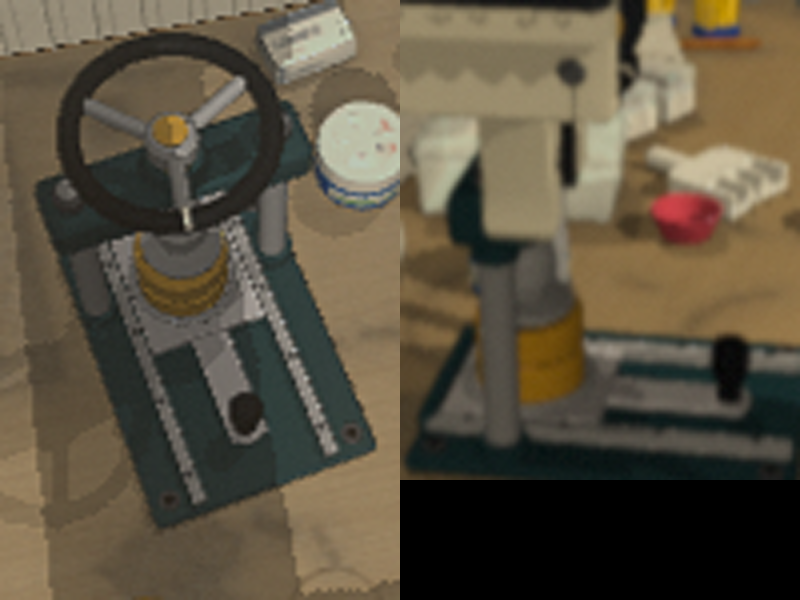

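The top crop shows the mark at (187,220), about 178° as tracked. The slide is home, the flask is clamped under the plate, the red ring is no longer visible below the housing, and the pot and dish have not moved. Handing in.

```bash
python3 -c "
from plant import close_job
print(close_job())"
```

```text
the job is handed in; nothing more can be done
None
```

I handed the job in at about 33 s: the middle flask is in the nest, the slide is home, and the handwheel is about 179.5° (by my tracking, could be 177–180°) past the point where the plate met the flask, which stays clamped. I took contact from the jump in wheel torque; the red ring is hidden from the cameras, so I couldn't check it against the lip. The pot and dish are where they stood; I did not re-check the bottle, which the arm never went near.

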